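Lay the drilled block over and gauge its bore

ROBOT

A 6-joint arm with a two-finger parallel gripper is mounted at the origin on the work surface. World frame = base frame: x ahead of the robot, y to its left, z up, the work surface at z = 0. Lengths are in m, angles in rad, forces in N, time in s.
With the tool pointing down it reaches from about 0.35 to 0.975 m from the base axis. Payload 4.9 kg.
Tool frame: the origin (TCP) lies on the mounting face of the last link; the fingertips stand 173 mm ahead of it and the grasp point (between the pads) lies 155 mm ahead of it (tcp_to_grasp is the distance from the TCP to the grasp point, in m); z points along the fingers, y is the line along which they close (so a half turn about z gives the same grasp; the last joint's range is limited). The gripper opens to 85 mm and grips with 20 to 120 N. Pads are 22 mm wide; open, the fingers measure 114 mm over their backs; the gripper's body (76 mm by 85 mm) begins 54 mm behind the grasp point. The pads swing forward as they close: fully open they stand 13 mm farther back than shut.
Start: joints at [1.069, 0.053, 1.613, -0, 1.476, -0.119], TCP at [0.233, 0.58, 0.405] pointing down, gripper open.
Joint ranges: [-3.01, 3.01], [-1.01, 2.22], [0.06, 2.58], [-1.02, 4.17], [0.09, 2.62], [-3.14, 3.14]. Speed limits (rad/s): [2.57, 2.57, 3.14, 3.14, 3.14, 3.14].

INTERFACE

Orientations are given as a rotation vector (axis times angle).
In Python, from station import get_obs, get_image, calibration, finish_job, tcp_to_grasp gives the robot as it stands. The module is installed in compiled form; this text tells all that it offers.
- The arm moves only by the tool arm_command, never from a script. Its argument "plan" is a list that holds one entry, the list of rows, each a list of 6 numbers: the shift along the tool's x, y, z in cm, then the turn, a rotation vector about the tool's x, y, z in rad. A call has 1 to 12 rows; each row is the pose to reach, as a shift and turn from the pose commanded when the call began, along the tool's axes at that moment; what a row does not reach only later rows make up. A row lasts 1/12 s, in which the tool goes at most 41.7 mm and 7.16 degrees, less where a joint would pass 70% of its speed; a pose out of reach is approached as far as the arm can. A call with a gripper value outside its range is refused whole. "gripper" is the closure, from -1 (fully open) to 1 (shut), set as the call begins (left out, the last holds). The fingers move at their own pace and stop on an object; "force" is the grip in N (left out, the last holds). Time passes only in rows, so rows that repeat a pose let the fingers close. It gives the time, the measured TCP pose, the force, the opening and the grip force at its end, in the units of the state.
- get_obs(): the state, without advancing time (a new reading comes with each control period).
- get_image(name): name is "scene" or "top"; returns (picture, depth): 420x560x3 uint8, blue, green, red; 420x560 float32, m along the optical axis (not along the pixel's ray), 0 where there is no reading.
- calibration(name): a dict with "fx", "fy", "cx", "cy" (pixels), "pose" (4x4, takes a point from camera to world coordinates). Camera axes: x right, y up, looking along -z (the intrinsics and any distortion apply to the point x, -y, -z); pixel columns grow to the right and rows downward; lengths in m; the calibration is good to about 2 mm. A picture is of the moment at which its call begins. calibration takes no time and is no camera call.
- finish_job(): hands the job in; it is judged then, once.
The state is a dict: "t": time; "q": joint angles; "dq": joint speeds; "effort": joint torques, N m; "tool_pos": TCP position; "tool_rot": TCP orientation; "contact_force": force on the tool from outside, world axes, zero at the start; "wrist_torque": the same for the moment, N m; "opening": finger opening in m; "grip_force": force on a finger pad.
Only numpy, scipy, OpenCV 4.12 (cv2) and the standard library are available. Lean on these libraries where they do the work, as an engineer would, in place of code of your own. Each camera call takes 0.05 s, during which the arm holds its last target. There are 200 camera calls.

TASK

The drilled timber block stands on end in front of the plywood board: slide it, still standing, until its foot meets the near edge of the board squarely, then push high on its drilled face to tip it over the edge so that it lies square on the board with the bore facing up. Then take the depth rod from its slanted holder, lower it into the bore and press until the rod bottoms out, so that its collar is left resting on the timber; let go and leave the rod standing there. Be gentle, keep every push on the block under 50 N, and leave the other things on the table where they are.

Things in the scene. Friction and masses are not known exactly. Their poses are not given: they have to be found in the camera images.
- board: Plain plywood board 260 x 260 x 20 mm, screwed to the table. Origin at the centre of its underside (table height), z up. Its near edge, the stop, is the vertical face at x = -130 mm; +x points from that edge over the board. A paint tin stands on it at about x = +90, y = +90 mm.
- board_edge (a point): Middle of the upper corner line of the board's near edge: x = -130, y = 0, z = 20 mm in the board's frame.
- block: Drilled pale timber block on end, 84 (x) x 100 (y) x 170 (z) mm, 0.5 to 0.9 kg. Origin at the centre of its foot, z to its top. Its +x face looks at the board's near edge, 30 to 65 mm away, up to 0.2 rad off square; bore in the -x face. Pushed higher than about 35 mm it tips instead of sliding. Tipped, x is down, z along the board's +x, foot 20 to 65 mm out over the edge, upper face 104 mm high.
- bore_mouth (a point): Centre of the mouth of the blind bore in the block's -x face: x = -42, y = 0, z = 100 mm in the block's frame. The bore is 18 mm in diameter, 2 mm chamfer, 55 mm deep, square to the face.
- bore_bottom (a point): Centre of the bore's flat bottom: x = +13, y = 0, z = 100 mm in the block's frame.
- foot_edge (a point): Middle of the lower edge of the block's +x face: x = +42, y = 0, z = 0 mm in the block's frame.
- holder: Wooden holder fixed to the table: base 140 x 100 x 14 mm with a slanted square socket (16 mm inside, 30 mm deep, 40 mm outside). Origin at the centre of its underside, z up; the socket leans 30 degrees from vertical towards the holder's -x. The rod leans with it, its grip towards the robot.
- rod: Depth rod, 0.2 kg, 170 mm long: steel rod of 14 mm diameter, chamfered tip, black square grip 24 x 24 mm from z = 110 to 170 mm. Origin at the centre of the tip, z along the rod towards the grip. It starts 30 mm deep in the holder's socket, leaning 30 to 36 degrees; pull it out along its own axis.
- rod_tip (a point): Centre of the rod's tip, the rod's origin.
- rod_grip (a point): Centre of the rod's square grip, z = 140 mm in the rod's frame; its sides are parallel to the rod's x and y.
- collar (a joint): Brass stop collar on the rod, 36 mm diameter, 14 mm high, wider than the bore. Value: its slide up the rod in m; its lower face is 34 mm + value above the tip. Starts at 0 to 0.008 and stays where left; about 4 N slides it, more than the rod's weight, so the rod does not sink by itself once the collar meets the timber. Reads about 0.021 with the rod bottomed and the collar on the timber.
- collar_face (a point): Centre of the collar's lower face, on the rod's axis.
- tin: Bystander: paint tin, 74 mm diameter, 90 mm high, on the board. Origin under its centre.
- sander: Bystander: cork sanding block, 110 x 60 x 40 mm. Origin under its centre.
- offcut: Bystander: plain timber offcut without a bore, 75 x 90 x 110 mm. Origin under its centre.
- tape: Bystander: roll of paper tape, 104 mm diameter, 45 mm high. Origin under its centre.
- glue: Bystander: white glue bottle, 70 mm diameter, 190 mm high. Origin under its centre.
- hammer: Bystander: hammer lying on the table.
- carton: Bystander: cardboard carton, 140 x 100 x 80 mm. Origin under its centre.
Things that resemble listed ones, but are neither listed nor needed, are in the scene too. What is shaped like the block but orange is not meant. What is shaped like the rod but orange is not meant.

How it is judged:
By the outcome, as a careful person would: the job done as asked, in the order asked, and still so for the second after the job is handed in, with the robot touching nothing.
It also fails if it takes over 72 s, if anything falls off the work surface, if the arm or the gripper's body presses on something with over 40 N, if the wrist force passes 120 N, or if a joint passes its speed limit or range.

## Working session

There is one attempt and no reset: what is moved stays moved. The work goes in short steps, Python scripts to look and compute and a tool call to move; the robot and the scene stay as the last step left them, time stands still between calls to the robot, and variables do not carry over. Pictures are saved under pics/ and viewed, at most 10 in all, crops included, and the job is handed in when it is done.

Besides the shell and the picture viewer there is one more tool, called by a JSON object that holds its "fn" and its "kwargs", one argument or row to a line. arm_command: Moves the arm, as the interface text tells. Its arguments: {"type":"object","properties":{"plan":{"type":"array"},"gripper":{"type":"number"},"force":{"type":"number"}},"required":["plan"]}

```bash
mkdir -p pics; cat > h.py <<'E'
import numpy as np, cv2, sys
from station import *
from scipy.spatial.transform import Rotation as R
def snap(n,tag):
    im,d=get_image(n); cv2.imwrite(f'pics/{tag}.png',im); np.save(f'pics/{tag}.npy',d); return im,d
def cloud(n,d):
    c=calibration(n); v,u=np.mgrid[0:d.shape[0],0:d.shape[1]]
    p=np.stack([(u-c['cx'])/c['fx']*d,-(v-c['cy'])/c['fy']*d,-d],-1)
    P=np.array(c['pose']); w=p@P[:3,:3].T+P[:3,3]; w[d<=0]=np.nan; return w
E
python3 - <<'E'
from h import *
a,_=snap('scene','s0');b,_=snap('top','t0')
c=calibration('top');print({k:c[k] for k in c});c=calibration('scene');print(c)
o=get_obs();print(o['t'],o['tool_pos'],o['tool_rot'],o['contact_force'],tcp_to_grasp)
E
```

```text
{'fx': 390.2448871535206, 'fy': 390.2448871535206, 'cx': 276.8088586945321, 'cy': 207.19304402576037, 'pose': array([[ 0.01128382,  0.99305732, -0.11708898,  0.39177543],
       [-0.99992655,  0.01172408,  0.00307202,  0.00474718],
       [ 0.00442345,  0.11704572,  0.99311668,  1.3563352 ],
       [ 0.        ,  0.        ,  0.        ,  1.        ]])}
{'fx': 428.046115680216, 'fy': 428.046115680216, 'cx': 280.20709984886184, 'cy': 212.4313105411227, 'pose': array([[ 0.21748147, -0.81224556,  0.54125684,  1.22716841],
       [ 0.97603887,  0.18498989, -0.11457251, -0.14203526],
       [-0.00706603,  0.55320511,  0.83301511,  1.19624256],
       [ 0.        ,  0.        ,  0.        ,  1.        ]])}
0.1 [0.23332295 0.57954095 0.40356435] [-5.97479336e-01 -3.08366748e+00  2.85898211e-03] [-0.00641363 -0.19619508 -0.19544149] 0.1547
```

View pics/s0.png

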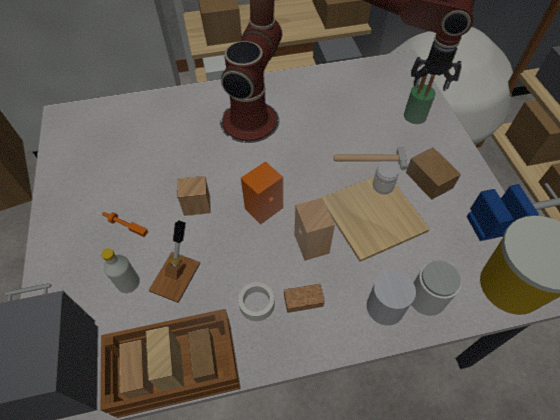

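View pics/t0.png

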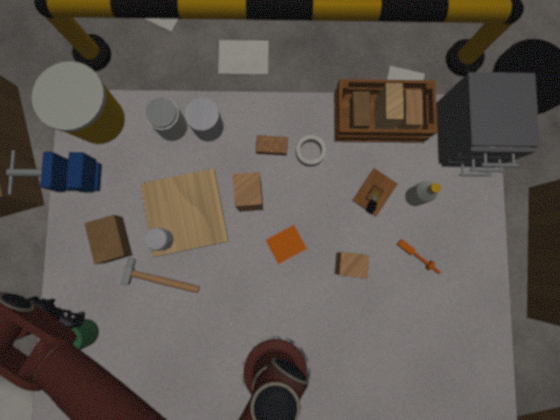

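The candidates:
- **Block:** pale block at scene (313,228) / top (247,190). It could be confused with the orange block at scene (263,193) and the plain offcut at scene (194,195).
- **Rod:** the black-gripped rod in the holder at scene (178,240) / top (375,195). It could be confused with the orange rod at scene (125,222).

I choose the pale block next to the board and the rod in the holder. Next come one close crop and the measurements.

```bash
python3 - <<'E'
from h import *
im=cv2.imread('pics/s0.png')
a=cv2.resize(im[180:270,280:360],None,fx=5,fy=5,interpolation=3);b=cv2.resize(im[210:300,150:210],None,fx=5,fy=5,interpolation=3)
cv2.imwrite('pics/c0.png',np.hstack([a,b]))
wt=cloud('top',np.load('pics/t0.npy'));ws=cloud('scene',np.load('pics/s0.npy'))
def rect(w,lo,hi,box):
    m=(w[...,2]>lo)&(w[...,2]<hi);k=np.zeros_like(m);k[box[1]:box[3],box[0]:box[2]]=1;p=w[m&k]
    r=cv2.minAreaRect((p[:,:2]*1000).astype(np.float32));return len(p),np.round(p.mean(0),4),np.round(r[0],1),np.round(r[1],1),round(r[2],2),np.round(cv2.boxPoints(r)).tolist()
print('block',rect(wt,.155,.185,(225,160,275,220)))
print('blockS',rect(ws,.155,.185,(280,180,350,270)))
print('board',rect(wt,.012,.028,(125,160,235,265)))
print('boardS',rect(ws,.012,.028,(315,165,440,265)))
print('holder',rect(wt,.008,.02,(345,160,405,225)))
print('holderS',rect(ws,.008,.02,(140,240,210,305)))
print('grip top',rect(wt,.1,.25,(345,160,405,225)))
print('offcut',rect(wt,.1,.12,(330,240,380,285)))
print('table',np.nanmedian(wt[280:340,350:450,2]),np.nanmedian(ws[100:140,80:200,2]))
E
```

```text
block (896, array([0.5863, 0.0955, 0.1697]), array([587.4,  95.7]), array([100.8,  84.1]), 5.21, [[533.0, 133.0], [541.0, 49.0], [641.0, 58.0], [634.0, 142.0]])
blockS (961, array([0.5935, 0.0927, 0.1688]), array([536.4,  85.9]), array([213.5,  89.1]), 8.7, [[424.0, 114.0], [438.0, 26.0], [649.0, 58.0], [635.0, 146.0]])
board (5283, array([0.5335, 0.3191, 0.0199]), array([514.8, 366.9]), array([271.1, 353. ]), 12.57, [[344.0, 510.0], [421.0, 165.0], [685.0, 224.0], [609.0, 569.0]])
boardS (5100, array([0.5453, 0.3183, 0.0193]), array([532.6, 316.2]), array([265.9, 487.8]), 13.42, [[347.0, 523.0], [460.0, 48.0], [719.0, 110.0], [605.0, 584.0]])
holder (829, array([ 0.6151, -0.3404,  0.0137]), array([ 610.5, -349.9]), array([166.8, 180.7]), 0.92, [[526.0, -261.0], [529.0, -442.0], [695.0, -439.0], [692.0, -258.0]])
holderS (1023, array([ 0.6253, -0.3432,  0.0136]), array([ 592.5, -328.8]), array([102.7, 185.8]), 55.92, [[487.0, -319.0], [641.0, -423.0], [698.0, -338.0], [544.0, -234.0]])
grip top (127, array([ 0.5392, -0.2904,  0.1555]), array([ 544.6, -295.5]), array([24.5, 61.7]), 57.78, [[512.0, -289.0], [564.0, -322.0], [577.0, -302.0], [525.0, -269.0]])
offcut (688, array([ 0.3572, -0.2438,  0.1097]), array([ 357.3, -244.8]), array([90.9, 74.8]), 84.59, [[316.0, -286.0], [390.0, -294.0], [399.0, -203.0], [324.0, -196.0]])
table -0.00015522571498127746 -0.0005888628966264076
```

View pics/c0.png

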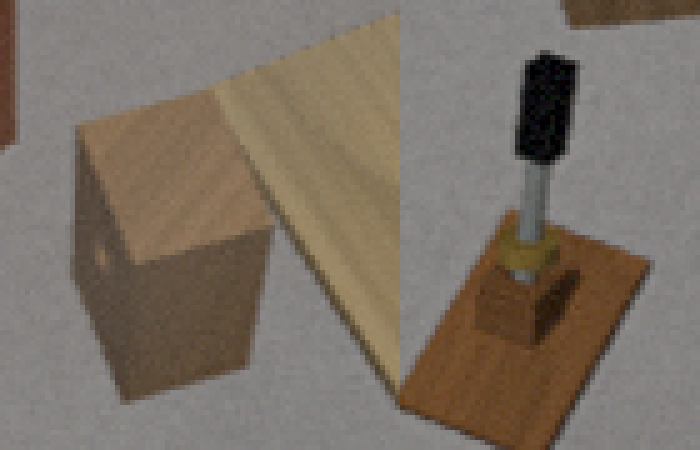

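The crop shows the bore in the block's left face at crop (100,250), which is scene (300,230), looking towards world -y. That confirms the pale block. The black-gripped rod with its brass collar sits in the holder. Next I clean up the board, holder and rod-axis fits.

```bash
python3 - <<'E'
from h import *
wt=cloud('top',np.load('pics/t0.npy'));ws=cloud('scene',np.load('pics/s0.npy'))
def rect(w,lo,hi,box):
    m=(w[...,2]>lo)&(w[...,2]<hi);k=np.zeros(m.shape,np.uint8);k[box[1]:box[3],box[0]:box[2]]=1;k=k*m
    k=cv2.morphologyEx(k.astype(np.uint8),cv2.MORPH_OPEN,np.ones((5,5)))
    n,l,s,_=cv2.connectedComponentsWithStats(k);i=1+s[1:,4].argmax();p=w[l==i]
    r=cv2.minAreaRect((p[:,:2]*1000).astype(np.float32));return len(p),np.round(r[0],1),np.round(r[1],1),round(r[2],2),np.round(cv2.boxPoints(r)).tolist()
print('board',rect(wt,.015,.025,(125,160,235,265)))
print('boardS',rect(ws,.015,.025,(315,165,440,265)))
print('holder',rect(wt,.008,.02,(345,160,405,225)))
print('holderS',rect(ws,.008,.02,(140,240,210,305)))
P=[]
for w,im,box in((wt,'t0',(345,160,405,225)),(ws,'s0',(150,205,205,300))):
    I=cv2.imread(f'pics/{im}.png').max(2);b=np.zeros(I.shape,bool);b[box[1]:box[3],box[0]:box[2]]=1
    p=w[b&(w[...,2]>.09)&(I<60)];print(im,len(p),p.mean(0),p.min(0),p.max(0));P.append(p)
P=np.vstack(P)
# fit square prism: axis through c direction a, half 12, length 60, yaw
from scipy.optimize import least_squares
def fit(x):
    c=x[:3];r=R.from_rotvec(x[3:6]);q=r.inv().apply(P-c);h=np.array([.012,.012,.03]);d=np.abs(q)-h
    return np.linalg.norm(np.maximum(d,0),axis=1)+np.minimum(d.max(1),0)
best=None
for yaw in np.radians([200,212,225,147]):
  for az in np.radians([130,148,165]):
    tilt=np.radians(33);r0=R.from_euler('ZYZ',[az,tilt,0])
    s=least_squares(fit,np.r_[P.mean(0),r0.as_rotvec()],loss='soft_l1',f_scale=.002)
    if best is None or s.cost<best.cost:best=s
M=R.from_rotvec(best.x[3:]).as_matrix();print(best.cost,np.std(fit(best.x)),best.x[:3],'\n',M,np.degrees(np.arccos(M[2,2])),np.degrees(np.arctan2(M[1,2],M[0,2])))
print('tip',best.x[:3]-.14*M[:,2])
E
```

```text
board (1724, array([527.7, 273.2]), array([129.9, 284. ]), 81.99, [[378.0, 229.0], [659.0, 189.0], [677.0, 318.0], [396.0, 357.0]])
boardS (3435, array([531.7, 321.2]), array([259.9, 260.9]), 12.22, [[377.0, 421.0], [432.0, 166.0], [686.0, 221.0], [631.0, 476.0]])
holder (320, array([ 618. , -305.6]), array([ 50.2, 126.8]), 67.87, [[550.0, -305.0], [667.0, -353.0], [686.0, -306.0], [569.0, -258.0]])
holderS (838, array([ 611.6, -341.1]), array([100.4, 140.7]), 56.27, [[525.0, -344.0], [642.0, -422.0], [698.0, -338.0], [581.0, -260.0]])
t0 106 [ 0.54014357 -0.29091031  0.15703884] [ 0.51775572 -0.31454334  0.10521668] [ 0.56964902 -0.27357522  0.17628472]
s0 204 [ 0.54688268 -0.29510898  0.15094594] [ 0.51757298 -0.31657242  0.12191231] [ 0.56986044 -0.27546664  0.17581473]
0.0003252704669999229 0.0018809864424338704 [ 0.54077424 -0.29471814  0.14262771] 
 [[-0.68062114 -0.56204269 -0.46996051]
 [ 0.45405026 -0.82701784  0.3314813 ]
 [-0.57497237  0.01222749  0.81808145]] 35.10680159959939 144.80320544674655
tip [ 0.60656871 -0.34112552  0.0280963 ]
```

```bash
cat >> h.py <<'E'
def rel(p,Rm,L=.173):
    """print move for tool point at L ahead of TCP to reach p with orientation Rm"""
    o=get_obs();R0=R.from_rotvec(o['tool_rot']);t=np.array(p)-L*Rm[:,2]
    print('tcp target',t.round(4),'shift cm',(R0.inv().apply(t-o['tool_pos'])*100).round(2),'turn',(R0.inv()*R.from_matrix(Rm)).as_rotvec().round(4),'deg',np.degrees((R0.inv()*R.from_matrix(Rm)).magnitude()).round(1))
def tilt(az,th,s=1):
    """tool z forward along az by th from down, y horizontal (s flips)"""
    f=np.array([np.cos(az),np.sin(az),0]);z=np.sin(th)*f+np.array([0,0,-np.cos(th)])
    y=s*np.array([np.sin(az),-np.cos(az),0]);return np.column_stack([np.cross(y,z),y,z])
AZ=np.radians(102.2);EX=np.array([np.cos(AZ),np.sin(AZ),0]);EY=np.array([-np.sin(AZ),np.cos(AZ),0]);BC=np.array([.5317,.3212,0])
def bd(x,y,z): return BC+x*EX+y*EY+np.array([0,0,z])
E
python3 - <<'E'
from h import *
w=cloud('top',np.load('pics/t0.npy'))
for n,(u,v) in dict(orange=(286,244),sander=(272,145),tape=(310,137),glue=(425,191),tin=(156,239)).items():print(n,w[v,u].round(3))
o=get_obs();print(R.from_rotvec(o['tool_rot']).as_matrix().round(3))
for s in(1,-1):
    M=tilt(AZ,np.radians(40),s);
    rel(bd(-.345,-.007,.19),M);rel(bd(-.32,-.007,.012),M)
E
```

```text
orange [ 0.42  -0.028  0.171]
sander [0.764 0.02  0.04 ]
tape [ 0.792 -0.111  0.046]
glue [ 0.592 -0.465  0.144]
tin [0.432 0.385 0.107]
[[-0.928  0.373 -0.001]
 [ 0.373  0.928 -0.002]
 [ 0.    -0.002 -1.   ]]
tcp target [ 0.6349 -0.1232  0.3225] shift cm [-63.51 -50.17   8.19] turn [-0.3417  0.6418  0.9333] deg 67.8
tcp target [ 0.6297 -0.0988  0.1445] shift cm [-62.11 -48.07  25.98] turn [-0.3417  0.6418  0.9333] deg 67.8
tcp target [ 0.6349 -0.1232  0.3225] shift cm [-63.51 -50.17   8.19] turn [-0.7514 -0.4    -2.0618] deg 127.8
tcp target [ 0.6297 -0.0988  0.1445] shift cm [-62.11 -48.07  25.98] turn [-0.7514 -0.4    -2.0618] deg 127.8
```

{"fn": "arm_command", "kwargs": {
  "plan": [
    [[-63.5,-50.2,0,-0.342,0.642,0.933],[-63.5,-50.2,0,-0.342,0.642,0.933],[-63.5,-50.2,0,-0.342,0.642,0.933],[-63.5,-50.2,0,-0.342,0.642,0.933],[-63.5,-50.2,0,-0.342,0.642,0.933],[-63.5,-50.2,0,-0.342,0.642,0.933],[-63.5,-50.2,0,-0.342,0.642,0.933],[-63.5,-50.2,0,-0.342,0.642,0.933],[-63.5,-50.2,0,-0.342,0.642,0.933],[-63.5,-50.2,0,-0.342,0.642,0.933],[-63.5,-50.2,0,-0.342,0.642,0.933],[-63.5,-50.2,0,-0.342,0.642,0.933]]
  ],
  "gripper": -0.3,
  "force": 40
}}

```text
t: 1.1
tool_pos: [0.4817, 0.1434, 0.4043]
tool_rot: [-1.593, -1.973, -0.583]
contact_force: [0.6, 0.7, -1.0]
opening: 0.0554
grip_force: 0.0
```

```bash
cat > p.py <<'E'
from h import *
M=tilt(AZ,np.radians(40))
o=get_obs();print(o['t'],o['tool_pos'].round(4),o['opening'],o['contact_force'].round(2),o['q'].round(2))
rel(bd(-.345,-.007,.19),M);rel(bd(-.325,-.007,.012),M)
E
python3 p.py
```

```text
1.1 [0.4817 0.1434 0.4043] 0.05540444154752988 [ 0.61  0.72 -1.04] [ 0.   -0.23  1.92  0.68  1.61 -0.24]
tcp target [ 0.6349 -0.1232  0.3225] shift cm [-27.67   9.36 -12.61] turn [ 0.0014 -0.002   0.0002] deg 0.1
tcp target [ 0.6307 -0.1037  0.1445] shift cm [-37.61   9.33   2.29] turn [ 0.0014 -0.002   0.0002] deg 0.1
```

{"fn": "arm_command", "kwargs": {
  "plan": [
    [[-27.7,9.4,-12.6,0,0,0],[-27.7,9.4,-12.6,0,0,0],[-27.7,9.4,-12.6,0,0,0],[-27.7,9.4,-12.6,0,0,0],[-27.7,9.4,-12.6,0,0,0],[-27.7,9.4,-12.6,0,0,0],[-27.7,9.4,-12.6,0,0,0],[-27.7,9.4,-12.6,0,0,0],[-30,9.4,-9,0,0,0],[-32,9.4,-6,0,0,0],[-34,9.3,-3.2,0,0,0],[-36,9.3,-0.1,0,0,0]]
  ]
}}

```text
t: 2.1
tool_pos: [0.6308, -0.1047, 0.1718]
tool_rot: [-1.593, -1.974, -0.582]
contact_force: [0.0, -0.0, 0.1]
opening: 0.0554
grip_force: 0.0
```

```bash
python3 p.py
```

```text
2.1 [ 0.6308 -0.1047  0.1718] 0.05535845364325292 [ 0.04 -0.04  0.08] [-0.37  0.42  1.65  0.57  1.52 -0.75]
tcp target [ 0.6349 -0.1232  0.3225] shift cm [  8.25   0.04 -12.75] turn [ 0.0013 -0.0015  0.0004] deg 0.1
tcp target [ 0.6307 -0.1037  0.1445] shift cm [-1.68  0.01  2.15] turn [ 0.0013 -0.0015  0.0004] deg 0.1
```

{"fn": "arm_command", "kwargs": {
  "plan": [
    [[-1.77,0,2.1,0,0,0],[-0.62,0,3.06,0,0,0],[0.53,0,4.03,0,0,0],[0.91,0,4.35,0,0,0],[1.29,0,4.67,0,0,0],[1.68,0,4.99,0,0,0],[2.06,0,5.32,0,0,0],[2.44,0,5.64,0,0,0],[2.83,0,5.96,0,0,0],[3.21,0,6.28,0,0,0],[3.59,0,6.6,0,0,0],[3.59,0,6.6,0,0,0]]
  ]
}}

```text
t: 3.1
tool_pos: [0.6166, -0.0357, 0.1474]
tool_rot: [-1.591, -1.976, -0.584]
contact_force: [1.7, -1.1, 1.4]
opening: 0.0559
grip_force: 0.8
```

```bash
cat > b.py <<'E'
from h import *
def blk(tag,lo=.162,hi=.18):
    im,d=snap('top',tag);w=cloud('top',d);m=((w[...,2]>lo)&(w[...,2]<hi)&(w[...,0]>.5)&(w[...,0]<.68)&(w[...,1]>.02)&(w[...,1]<.32)).astype(np.uint8)
    hsv=cv2.cvtColor(im,cv2.COLOR_BGR2HSV);m=m*((hsv[...,1]>60)&(hsv[...,0]>5)&(hsv[...,0]<25)).astype(np.uint8)
    n,l,s,_=cv2.connectedComponentsWithStats(cv2.morphologyEx(m,cv2.MORPH_OPEN,np.ones((3,3))));p=w[l==1+s[1:,4].argmax()]
    r=cv2.minAreaRect((p[:,:2]*1000).astype(np.float32));c=np.r_[np.array(r[0])/1000,0]-BC
    print('blk',len(p),np.round(r[0],1),np.round(r[1],1),round(r[2],1),'board xy',(c@EX).round(4),(c@EY).round(4))
if __name__=='__main__':
    blk(sys.argv[1]);o=get_obs();t=o['tool_pos']+.173*R.from_rotvec(o['tool_rot']).as_matrix()[:,2]-BC
    print(o['t'],'tip board',(t@EX).round(4),(t@EY).round(4),t[2].round(4),o['contact_force'].round(2))
E
python3 b.py t1
```

```text
blk 866 [577.  117.5] [100.5  82.9] 12.1 board xy -0.2087 -0.0012
3.15 tip board -0.2554 -0.0075 0.0146 [ 1.68 -1.84  1.8 ]
```

{"fn": "arm_command", "kwargs": {
  "plan": [
    [[0.31,0,0.26,0,0,0],[0.61,0,0.51,0,0,0],[0.92,0,0.77,0,0,0],[1.22,0,1.03,0,0,0],[1.53,0,1.29,0,0,0],[1.84,0,1.54,0,0,0],[2.14,0,1.8,0,0,0],[2.37,0,1.99,0,0,0],[2.45,0,2.06,0,0,0],[2.53,0,2.12,0,0,0],[2.6,0,2.18,0,0,0],[2.6,0,2.18,0,0,0]]
  ]
}}

```text
t: 4.15
tool_pos: [0.6093, -0.0032, 0.1468]
tool_rot: [-1.592, -1.975, -0.583]
contact_force: [1.0, -2.8, 2.5]
opening: 0.0555
grip_force: 2.3
```

```bash
python3 b.py t2
```

```text
blk 882 [570.1 150.3] [101.   84.1] 11.9 board xy -0.1752 -0.0014
4.2 tip board -0.2222 -0.0075 0.0144 [ 0.42 -4.61  3.09]
```

{"fn": "arm_command", "kwargs": {
  "plan": [
    [[0.04,0,0.03,0,0,0],[0.08,0,0.06,0,0,0],[0.11,0,0.1,0,0,0],[0.15,0,0.13,0,0,0],[0.19,0,0.16,0,0,0],[0.23,0,0.19,0,0,0],[0.27,0,0.22,0,0,0],[0.31,0,0.26,0,0,0],[0.31,0,0.26,0,0,0]]
  ]
}}

```text
t: 4.95
tool_pos: [0.6085, 0.0007, 0.1468]
tool_rot: [-1.592, -1.975, -0.583]
contact_force: [1.1, -5.4, 3.6]
opening: 0.0556
grip_force: 2.6
```

```bash
python3 b.py t3
```

```text
blk 893 [569.3 154.1] [100.2  84. ] 11.9 board xy -0.1713 -0.0014
5.0 tip board -0.2181 -0.0076 0.0144 [ 0.37 -5.51  2.83]
```

{"fn": "arm_command", "kwargs": {
  "plan": [
    [[0.04,0,0.03,0,0,0],[0.08,0,0.06,0,0,0],[0.11,0,0.1,0,0,0],[0.15,0,0.13,0,0,0],[0.15,0,0.13,0,0,0]]
  ]
}}

```text
t: 5.42
tool_pos: [0.6082, 0.0022, 0.1469]
tool_rot: [-1.593, -1.976, -0.582]
contact_force: [2.2, -7.7, 2.9]
opening: 0.0555
grip_force: 3.7
```

```bash
python3 b.py t4
```

```text
blk 884 [568.9 155.6] [100.8  84.1] 12.3 board xy -0.1698 -0.0014
5.4667 tip board -0.2167 -0.0076 0.0144 [ 0.78 -7.7   2.85]
```

{"fn": "arm_command", "kwargs": {
  "plan": [
    [[0.04,0,0.03,0,0,0],[0.08,0,0.06,0,0,0],[0.11,0,0.1,0,0,0],[0.11,0,0.1,0,0,0]]
  ]
}}

```text
t: 5.8
tool_pos: [0.6083, 0.0028, 0.1472]
tool_rot: [-1.594, -1.978, -0.581]
contact_force: [1.7, -13.5, 5.1]
opening: 0.0557
grip_force: 6.0
```

```bash
python3 b.py t5
```

```text
blk 889 [569.2 155.9] [101.3  84.4] 12.5 board xy -0.1695 -0.0017
5.85 tip board -0.2166 -0.0079 0.0144 [  1.73 -13.07   5.28]
```

{"fn": "arm_command", "kwargs": {
  "plan": [
    [[-0.96,0,-0.8,0,0,0],[-1.92,0,-1.61,0,0,0],[-0.6,0,-3.2,0,0,0],[0.7,0,-4.8,0,0,0],[2.1,0,-6.4,0,0,0],[3.5,0,-8.1,0,0,0],[4.9,0,-9.8,0,0,0],[6.25,0,-11.3,0,0,0],[7.0,0,-10.7,0,0,0],[7.8,0,-10.05,0,0,0],[7.8,0,-10.05,0,0,0]]
  ]
}}

```text
t: 6.77
tool_pos: [0.6073, 0.0011, 0.2716]
tool_rot: [-1.589, -1.973, -0.58]
contact_force: [-0.8, 0.5, -0.8]
opening: 0.0551
grip_force: 0.0
```

```bash
python3 b.py t6
```

```text
blk 892 [569.1 155.7] [100.8  84.1] 12.5 board xy -0.1697 -0.0015
6.8167 tip board -0.2177 -0.0057 0.139 [-0.53  0.78 -0.02]
```

{"fn": "arm_command", "kwargs": {
  "plan": [
    [[0.54,0,0.08,0,0,0],[1.07,0,0.18,0,0,0],[1.6,0,0.29,0,0,0],[2.12,0,0.42,0,0,0],[2.64,0,0.57,0,0,0],[3.15,0,0.74,0,0,0],[3.66,0,0.92,0,0,0],[4.16,0,1.13,0,0,0],[4.65,0,1.35,0,0,0],[5.14,0,1.58,0,0,0],[5.61,0,1.84,0,0,0],[6.08,0,2.11,0,0,0]]
  ]
}}

```text
t: 7.82
tool_pos: [0.5956, 0.0588, 0.2967]
tool_rot: [-1.592, -1.974, -0.583]
contact_force: [-0.2, -1.2, -0.6]
opening: 0.0557
grip_force: 0.3
```

```bash
python3 - <<'E'
from h import *
im,d=snap('scene','s1');o=get_obs();print(o['contact_force'].round(2))
cv2.imwrite('pics/c1.png',cv2.resize(im[110:280,260:440],None,fx=3,fy=3,interpolation=3))
E
```

```text
[-0.28  0.63 -0.14]
```

View pics/c1.png

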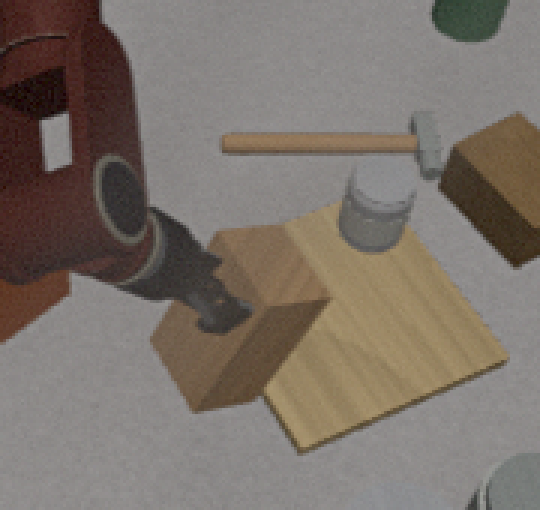

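The block is leaning about 25° over the board's edge, square to it, with the fingers on the upper part of the drilled face at crop (220,310). I continue slowly past the balance point.

{"fn": "arm_command", "kwargs": {
  "plan": [
    [[0.35,0,0.22,0,0,0],[0.69,0,0.44,0,0,0],[1.02,0,0.67,0,0,0],[1.35,0,0.91,0,0,0],[1.66,0,1.16,0,0,0],[1.97,0,1.41,0,0,0],[2.27,0,1.68,0,0,0],[2.57,0,1.95,0,0,0],[2.96,0,2.33,0,0,0],[3.34,0,2.72,0,0,0],[3.34,0,2.72,0,0,0],[3.34,0,2.72,0,0,0]]
  ]
}}

```text
t: 8.87
tool_pos: [0.5864, 0.1007, 0.2971]
tool_rot: [-1.591, -1.975, -0.582]
contact_force: [-0.1, -0.2, 0.5]
opening: 0.0555
grip_force: 0.0
```

```bash
python3 - <<'E'
from h import *
im,d=snap('scene','s2');o=get_obs();print(o['contact_force'].round(2))
cv2.imwrite('pics/c2.png',cv2.resize(im[110:280,260:440],None,fx=3,fy=3,interpolation=3))
w=cloud('scene',d);m=(abs(w[...,2]-.104)<.012);p=w[m&(w[...,0]>.5)&(w[...,0]<.7)&(w[...,1]>.1)&(w[...,1]<.36)];print(len(p),p.mean(0),p.min(0),p.max(0))
E
```

```text
[-0.62 -0.27  0.22]
1305 [0.56378019 0.22388379 0.10287437] [0.50062754 0.13145568 0.0920447 ] [0.62322639 0.3172049  0.1104766 ]
```

View pics/c2.png

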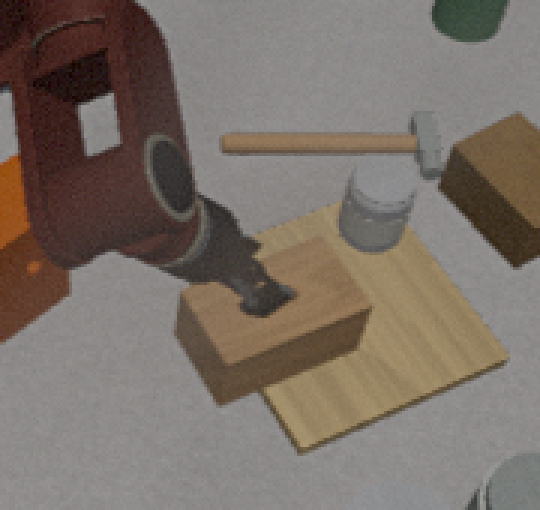

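The block lies square on the board, its foot overhanging the near edge and the drilled face up. Gripper fingertips are hovering around crop (265,300). Next, the rod.

```bash
cat >> h.py <<'E'
RA=np.array([-0.46996,0.33148,0.81808]);RA/=np.linalg.norm(RA);RC=np.array([.5408,-.2947,.1426])
def gripR(s):
    y=np.cross([0,0,1.],RA);y/=np.linalg.norm(y);y*=s;z=-RA;return np.column_stack([np.cross(y,z),y,z])
E
python3 - <<'E'
from h import *
o=get_obs();print(R.from_rotvec(o['tool_rot']).inv().apply([0,0,14]).round(2),o['q'].round(2))
for s in(1,-1):
  rel(RC+.10*RA,gripR(s),.155)
E
```

```text
[  9.02   0.02 -10.71] [-0.07  0.11  1.78  0.67  1.5  -0.42]
tcp target [ 0.421  -0.2102  0.3512] shift cm [-17.04 -22.75 -21.45] turn [-1.4632 -0.0424  1.901 ] deg 137.5
tcp target [ 0.421  -0.2102  0.3512] shift cm [-17.04 -22.75 -21.45] turn [ 0.0361 -1.2475 -0.7961] deg 84.8
```

{"fn": "arm_command", "kwargs": {
  "plan": [
    [[3,0,-3.5,0,0,0],[6,0,-7.1,0,0,0],[9,0,-10.7,0,0,0],[-17.0,-22.8,-21.5,0.036,-1.248,-0.796],[-17.0,-22.8,-21.5,0.036,-1.248,-0.796],[-17.0,-22.8,-21.5,0.036,-1.248,-0.796],[-17.0,-22.8,-21.5,0.036,-1.248,-0.796],[-17.0,-22.8,-21.5,0.036,-1.248,-0.796],[-17.0,-22.8,-21.5,0.036,-1.248,-0.796],[-17.0,-22.8,-21.5,0.036,-1.248,-0.796],[-17.0,-22.8,-21.5,0.036,-1.248,-0.796],[-17.0,-22.8,-21.5,0.036,-1.248,-0.796]]
  ],
  "gripper": -1
}}

```text
t: 9.92
tool_pos: [0.4186, -0.2127, 0.3513]
tool_rot: [1.092, 2.601, -0.051]
contact_force: [-0.1, 0.2, 0.1]
opening: 0.0855
grip_force: 0.0
```

```bash
python3 - <<'E'
from h import *
o=get_obs();print(o['t'],o['tool_pos'],o['q'].round(2))
rel(RC+.10*RA,gripR(-1),.155)
E
```

```text
9.9167 [ 0.41863813 -0.21269444  0.35130407] [-0.64 -0.39  2.1   0.05  1.11 -1.43]
tcp target [ 0.421  -0.2102  0.3512] shift cm [0.02 0.34 0.03] turn [ 0.0055 -0.2945 -0.1895] deg 20.1
```

Now view both the block (bore) and the rod in clear pictures while finishing the turn.

{"fn": "arm_command", "kwargs": {
  "plan": [
    [[0,0.3,0,0.005,-0.295,-0.19],[0,0.3,0,0.005,-0.295,-0.19],[0,0.3,0,0.005,-0.295,-0.19],[0,0.3,0,0.005,-0.295,-0.19]]
  ]
}}

```text
t: 10.25
tool_pos: [0.4218, -0.2082, 0.3517]
tool_rot: [0.772, 2.429, -0.238]
contact_force: [-0.5, 0.5, -0.4]
opening: 0.0854
grip_force: 0.0
```

```bash
python3 - <<'E'
from h import *
rel(RC,gripR(-1),.155)
im,d=snap('scene','s3');it,dt=snap('top','t7')
for n,dd in(('scene',d),('top',dt)):
    w=cloud(n,dd);m=(abs(w[...,2]-.104)<.01)&(w[...,0]>.46)&(w[...,0]<.7)&(w[...,1]>.08)&(w[...,1]<.36)
    k=cv2.morphologyEx(m.astype(np.uint8),cv2.MORPH_OPEN,np.ones((5,5)));nn,l,s,_=cv2.connectedComponentsWithStats(k);p=w[l==1+s[1:,4].argmax()]
    r=cv2.minAreaRect((p[:,:2]*1000).astype(np.float32));print(n,len(p),np.round(r[0],1),np.round(r[1],1),round(r[2],2),np.round(cv2.boxPoints(r)).tolist(),np.median(p[:,2]))
a=cv2.resize(im[170:260,300:390],(450,450),interpolation=3)
b=cv2.resize(it[165:245,180:260],(340,340),interpolation=3);b=cv2.copyMakeBorder(b,0,110,0,0,0)
cv2.imwrite('pics/c3.png',np.hstack([a,b]))
E
```

```text
tcp target [ 0.468  -0.2433  0.2694] shift cm [-0.04 -0.24 10.06] turn [ 0.0032 -0.0027 -0.0021] deg 0.3
scene 1513 [554.5 225.2] [104. 172.] 13.15 [[484.0, 297.0], [523.0, 130.0], [625.0, 153.0], [586.0, 321.0]] 0.10325112039146744
top 1579 [553.  227.1] [100.4 170.4] 12.21 [[486.0, 300.0], [522.0, 133.0], [620.0, 154.0], [584.0, 321.0]] 0.10390472722506683
```

View pics/c3.png

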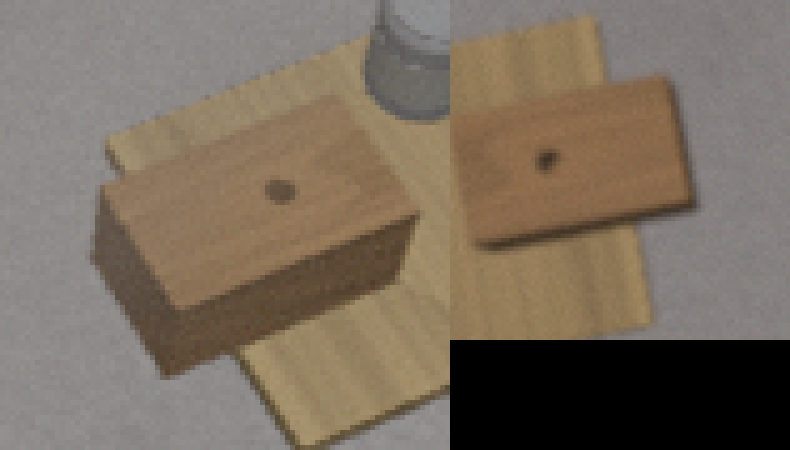

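The block lies flat with the bore up, at scene (356,208) and top (203,202). Its foot overhangs about 51 mm and it is square to the board (12.2°). I advance onto the grip.

{"fn": "arm_command", "kwargs": {
  "plan": [
    [[0,-0.2,2,0,0,0],[0,-0.2,4,0,0,0],[0,-0.2,6,0,0,0],[0,-0.2,7.5,0,0,0],[0,-0.2,9,0,0,0],[0,-0.2,10,0,0,0],[0,-0.2,10,0,0,0]]
  ]
}}

```text
t: 10.93
tool_pos: [0.4685, -0.2427, 0.2677]
tool_rot: [0.775, 2.435, -0.234]
contact_force: [-0.1, 0.3, -0.5]
opening: 0.0855
grip_force: 0.0
```

```bash
python3 - <<'E'
from h import *
def ray(n,u,v,z):
    c=calibration(n);d=np.array(c['pose'])[:3,:3]@[(u-c['cx'])/c['fx'],-(v-c['cy'])/c['fy'],-1];o=np.array(c['pose'])[:3,3];return o+d*(z-o[2])/d[2]
print('bore',ray('scene',355.6,207.5,.104).round(4),ray('top',202.3,201.9,.104).round(4))
rel(RC,gripR(-1),.155);print(get_obs()['contact_force'])
im,d=snap('scene','s4');it,dt=snap('top','t8')
a=cv2.resize(im[200:300,120:220],(400,400),interpolation=3);b=cv2.resize(it[150:230,340:420],(400,400),interpolation=3);cv2.imwrite('pics/c4.png',np.hstack([a,b]))
E
```

```text
bore [0.5513 0.2387 0.104 ] [0.5538 0.242  0.104 ]
tcp target [ 0.468  -0.2433  0.2694] shift cm [-0.09 -0.08 -0.14] turn [ 0.0037 -0.0101 -0.0034] deg 0.6
[-0.07270715  0.30231224 -0.47383241]
```

View pics/c4.png

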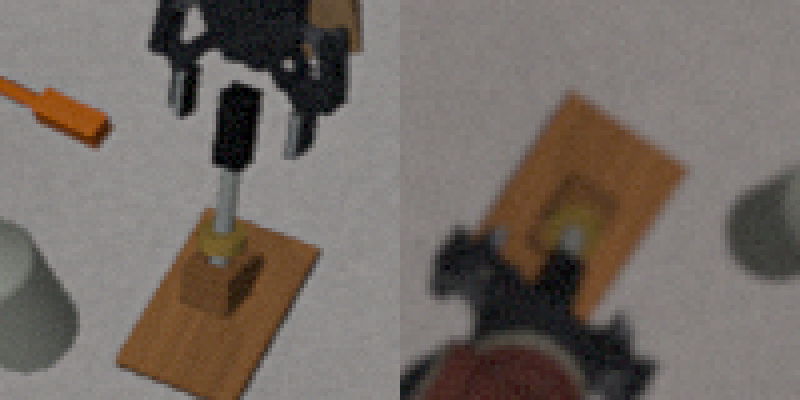

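The rod grip at crop (237,125) is between the open fingers. Now I close.

{"fn": "arm_command", "kwargs": {
  "plan": [
    [[0,0,0,0,0,0],[0,0,0,0,0,0],[0,0,0,0,0,0],[0,0,0,0,0,0],[0,0,0,0,0,0],[0,0,0,0,0,0],[0,0,0,0,0,0],[0,0,0,0,0,0]]
  ],
  "gripper": 1,
  "force": 60
}}

```text
t: 11.7
tool_pos: [0.4684, -0.2426, 0.2705]
tool_rot: [0.772, 2.43, -0.237]
contact_force: [-2.1, 1.1, 3.3]
opening: 0.0234
grip_force: 60.3
```

{"fn": "arm_command", "kwargs": {
  "plan": [
    [[0,0,-0.5,0,0,0],[0,0,-1,0,0,0],[0,0,-1.5,0,0,0],[0,0,-2,0,0,0],[0,0,-2.5,0,0,0],[0,0,-3,0,0,0],[0,0,-3.5,0,0,0],[0,0,-5,0,0,0],[0,0,-7,0,0,0],[0,0,-9,0,0,0],[0,0,-11,0,0,0],[0,0,-11,0,0,0]]
  ]
}}

```text
t: 12.7
tool_pos: [0.4162, -0.2061, 0.3638]
tool_rot: [0.77, 2.425, -0.239]
contact_force: [0.2, -1.8, -1.6]
opening: 0.0233
grip_force: 59.9
```

```bash
cat >> h.py <<'E'
BORE=np.array([.5515,.241,.104])
E
python3 - <<'E'
from h import *
# bore by dark centroid
for n,f,u,v in(('scene','s3',356,208),('top','t7',203,202)):
    g=cv2.GaussianBlur(cv2.imread(f'pics/{f}.png'),(0,0),.7).sum(2).astype(float)[v-7:v+8,u-7:u+8];b=np.median(g);k=np.clip(b-g-.35*(b-g.min()),0,None);n_,l,s,_=cv2.connectedComponentsWithStats((k>0).astype(np.uint8));k=k*(l==l[np.unravel_index(k.argmax(),k.shape)])
    vv,uu=np.mgrid[v-7:v+8,u-7:u+8];U,V=(k*uu).sum()/k.sum(),(k*vv).sum()/k.sum()
    c=calibration(n);d=np.array(c['pose'])[:3,:3]@[(U-c['cx'])/c['fx'],-(V-c['cy'])/c['fy'],-1];o=np.array(c['pose'])[:3,3];print(n,U,V,(o+d*(.104-o[2])/d[2]).round(4))
o=get_obs();print(o['t'],o['tool_pos'],o['q'].round(2),o['opening'])
for a in np.radians([102.2,12.2,-77.8,-167.8,147,-33]):
    print(np.degrees(a).round());rel(BORE+[0,0,.140+.09],tilt(a,0),.155)
E
```

```text
scene 355.718346727899 207.88307692307694 [0.5527 0.2386 0.104 ]
top 202.40229215229215 202.18512043512044 [0.5529 0.2416 0.104 ]
12.7 [ 0.41621372 -0.20609997  0.36379503] [-0.62 -0.48  2.17  0.01  0.84 -1.58] 0.023257162427053255
102.0
tcp target [0.5515 0.241  0.489 ] shift cm [  4.9   44.4  -18.54] turn [0.2322 0.5835 0.719 ] deg 54.7
12.0
tcp target [0.5515 0.241  0.489 ] shift cm [  4.9   44.4  -18.54] turn [0.7076 0.3047 2.225 ] deg 134.9
-78.0
tcp target [0.5515 0.241  0.489 ] shift cm [  4.9   44.4  -18.54] turn [-0.7287  0.29   -2.3052] deg 139.5
-168.0
tcp target [0.5515 0.241  0.489 ] shift cm [  4.9   44.4  -18.54] turn [-0.2498  0.5799 -0.8011] deg 58.4
147.0
tcp target [0.5515 0.241  0.489 ] shift cm [  4.9   44.4  -18.54] turn [-0.0075  0.614  -0.0378] deg 35.2
-33.0
tcp target [0.5515 0.241  0.489 ] shift cm [  4.9   44.4  -18.54] turn [0.9383 0.0115 2.9592] deg 177.9
```

{"fn": "arm_command", "kwargs": {
  "plan": [
    [[-2.1,0,-3.1,0,0,0],[-4.3,0,-6.2,0,0,0],[-6.4,0,-9.2,0,0,0],[-8.6,0,-12.3,0,0,0],[4.9,44.4,-18.5,-0.008,0.614,-0.038],[4.9,44.4,-18.5,-0.008,0.614,-0.038],[4.9,44.4,-18.5,-0.008,0.614,-0.038],[4.9,44.4,-18.5,-0.008,0.614,-0.038],[4.9,44.4,-18.5,-0.008,0.614,-0.038],[4.9,44.4,-18.5,-0.008,0.614,-0.038],[4.9,44.4,-18.5,-0.008,0.614,-0.038],[4.9,44.4,-18.5,-0.008,0.614,-0.038]]
  ]
}}

```text
t: 13.7
tool_pos: [0.5142, 0.1133, 0.4914]
tool_rot: [-0.89, -3.006, -0.002]
contact_force: [0.6, -1.0, -1.5]
opening: 0.0234
grip_force: 59.9
```

```bash
python3 - <<'E'
from h import *
o=get_obs();print(o['t'],o['tool_pos'],o['q'].round(2),o['opening'],o['contact_force'])
rel(np.array([.552,.241,.104+.23]),tilt(np.radians(147),0),.155)
E
```

```text
13.7 [0.51415251 0.11334007 0.49135654] [ 0.07 -0.22  1.73  0.    1.64 -0.92] 0.023385929736006644 [ 0.55226891 -1.04206501 -1.54481564]
tcp target [0.552 0.241 0.489] shift cm [ 3.77 12.77  0.25] turn [-0.0004 -0.0063  0.0002] deg 0.4
```

{"fn": "arm_command", "kwargs": {
  "plan": [
    [[3.8,12.8,0.2,0,-0.006,0],[3.8,12.8,0.2,0,-0.006,0],[3.8,12.8,0.2,0,-0.006,0],[3.8,12.8,0.2,0,-0.006,0],[3.8,12.8,3,0,-0.006,0],[3.8,12.8,5.2,0,-0.006,0],[3.8,12.8,5.2,0,-0.006,0],[3.8,12.8,5.2,0,-0.006,0]]
  ]
}}

```text
t: 14.37
tool_pos: [0.5511, 0.2392, 0.4383]
tool_rot: [-0.891, -3.009, 0.004]
contact_force: [0.1, 0.4, -1.7]
opening: 0.0234
grip_force: 60.1
```

```bash
python3 - <<'E'
from h import *
o=get_obs();M=R.from_rotvec(o['tool_rot']).as_matrix();print(o['tool_pos'],M.round(3))
im,d=snap('scene','s5');it,dt=snap('top','t9')
def pr(n,p):
    c=calibration(n);P=np.linalg.inv(np.array(c['pose']));q=P[:3,:3]@p+P[:3,3];return np.round([c['cx']+c['fx']*q[0]/-q[2],c['cy']-c['fy']*q[1]/-q[2]],1)
for L in(.155,.265,.295):print('scene',L,pr('scene',o['tool_pos']+L*M[:,2]))
for p in([.552,.241,.104],[.552,.241,.134]):print(pr('scene',np.array(p)))
cv2.imwrite('pics/c5.png',cv2.resize(im[110:230,300:420],(600,600),interpolation=3))
w=cloud('scene',d)
for r in range(130,215,5):
    s=w[r,320:400];k=np.where((s[:,2]>.112)&(abs(s[:,1]-.24)<.05))[0]
    if len(k):print(r,k.min()+320,k.max()+320,np.nanmean(s[k],0).round(3))
E
```

```text
[0.55106076 0.23922019 0.43832862] [[-0.839  0.545 -0.004]
 [ 0.545  0.839 -0.001]
 [ 0.003 -0.003 -1.   ]]
scene 0.155 [364.8 170.3]
scene 0.265 [358.8 193.9]
scene 0.295 [357.3 199.8]
[356.4 207.6]
[357.8 202. ]
130 359 390 [0.575 0.224 0.465]
135 358 389 [0.574 0.225 0.448]
140 357 388 [0.576 0.225 0.432]
145 348 386 [0.567 0.218 0.407]
150 349 386 [0.569 0.224 0.39 ]
155 349 392 [0.563 0.24  0.36 ]
160 349 393 [0.564 0.24  0.341]
165 356 389 [0.567 0.248 0.323]
170 355 382 [0.564 0.24  0.301]
175 357 373 [0.562 0.237 0.278]
180 360 366 [0.563 0.234 0.257]
185 358 363 [0.553 0.235 0.222]
190 354 365 [0.553 0.236 0.198]
195 355 364 [0.566 0.233 0.191]
200 355 359 [0.556 0.235 0.151]
```

View pics/c5.png

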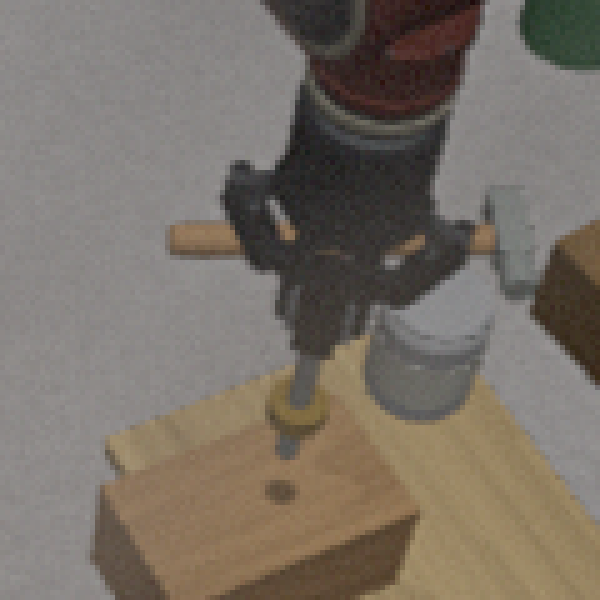

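The rod hangs near-vertical and straight above the bore. Its tip is at crop (287,455), the bore at crop (280,490), and the offset is about 1.5 mm. I correct that and lower.

{"fn": "arm_command", "kwargs": {
  "plan": [
    [[-0.07,0.17,0.8,0,0,0],[-0.07,0.17,1.6,0,0,0],[-0.07,0.17,2.4,0,0,0],[-0.07,0.17,2.9,0,0,0],[-0.07,0.17,3.2,0,0,0],[-0.07,0.17,3.5,0,0,0],[-0.07,0.17,3.7,0,0,0],[-0.07,0.17,3.9,0,0,0],[-0.07,0.17,4.1,0,0,0],[-0.07,0.17,4.3,0,0,0],[-0.07,0.17,4.3,0,0,0]]
  ]
}}

```text
t: 15.38
tool_pos: [0.5527, 0.2404, 0.3978]
tool_rot: [0.892, 3.012, 0.0]
contact_force: [-0.0, -0.9, -2.1]
opening: 0.0233
grip_force: 60.3
```

{"fn": "arm_command", "kwargs": {
  "plan": [
    [[0,0,0.2,0,0,0],[0,0,0.4,0,0,0],[0,0,0.6,0,0,0],[0,0,0.8,0,0,0],[0,0,1.0,0,0,0],[0,0,1.0,0,0,0]]
  ]
}}

```text
t: 15.88
tool_pos: [0.5526, 0.2405, 0.3874]
tool_rot: [-0.892, -3.012, 0.0]
contact_force: [-1.5, 1.4, -2.4]
opening: 0.0235
grip_force: 60.4
```

{"fn": "arm_command", "kwargs": {
  "plan": [
    [[0,0,0.3,0,0,0],[0,0,0.6,0,0,0],[0,0,0.9,0,0,0],[0,0,1.2,0,0,0],[0,0,1.5,0,0,0],[0,0,1.8,0,0,0],[0,0,1.8,0,0,0]]
  ]
}}

```text
t: 16.47
tool_pos: [0.5526, 0.2404, 0.3691]
tool_rot: [-0.892, -3.012, 0.0]
contact_force: [-1.9, 1.9, -3.3]
opening: 0.0232
grip_force: 60.3
```

{"fn": "arm_command", "kwargs": {
  "plan": [
    [[0.03,0,0.2,0,0,0],[0.06,0,0.4,0,0,0],[0.06,0,0.6,0,0,0],[0.06,0,0.8,0,0,0],[0.06,0,1.0,0,0,0],[0.06,0,1.2,0,0,0],[0.06,0,1.4,0,0,0],[0.06,0,1.6,0,0,0],[0.06,0,1.8,0,0,0],[0.06,0,2.0,0,0,0]]
  ]
}}

```text
t: 17.3
tool_pos: [0.5524, 0.2407, 0.3506]
tool_rot: [0.892, 3.011, 0.001]
contact_force: [-5.3, -1.4, 5.1]
opening: 0.023
grip_force: 61.2
```

{"fn": "arm_command", "kwargs": {
  "plan": [
    [[0.03,0,0.1,0,0,0],[0.03,0,0.2,0,0,0],[0.03,0,0.3,0,0,0],[0.03,0,0.4,0,0,0],[0.03,0,0.4,0,0,0]]
  ]
}}

```text
t: 17.72
tool_pos: [0.5522, 0.2408, 0.3461]
tool_rot: [0.892, 3.011, 0.001]
contact_force: [-2.2, -2.1, 4.1]
opening: 0.0232
grip_force: 61.2
```

{"fn": "arm_command", "kwargs": {
  "plan": [
    [[0,0,0.1,0,0,0],[0,0,0.2,0,0,0],[0,0,0.3,0,0,0],[0,0,0.3,0,0,0]]
  ]
}}

```text
t: 18.05
tool_pos: [0.5523, 0.2409, 0.3451]
tool_rot: [0.891, 3.01, 0.001]
contact_force: [-5.0, -3.1, 11.2]
opening: 0.0232
grip_force: 62.1
```

{"fn": "arm_command", "kwargs": {
  "plan": [
    [[0,0,0.1,0,0,0],[0,0,0.15,0,0,0],[0,0,0.15,0,0,0],[0,0,0.15,0,0,0]]
  ]
}}

```text
t: 18.38
tool_pos: [0.5524, 0.241, 0.3451]
tool_rot: [0.891, 3.01, 0.001]
contact_force: [-7.0, -3.2, 15.4]
opening: 0.0237
grip_force: 62.7
```

```bash
python3 - <<'E'
from h import *
o=get_obs();print(o['tool_pos'],o['contact_force'],o['wrist_torque'])
im,d=snap('scene','s6');cv2.imwrite('pics/c6.png',cv2.resize(im[140:230,310:400],(600,600),interpolation=3))
E
```

```text
[0.55239518 0.24098171 0.34507327] [-7.02368123 -3.15770729 15.37333235] [-0.84437537  1.9716491   0.02056221]
```

View pics/c6.png

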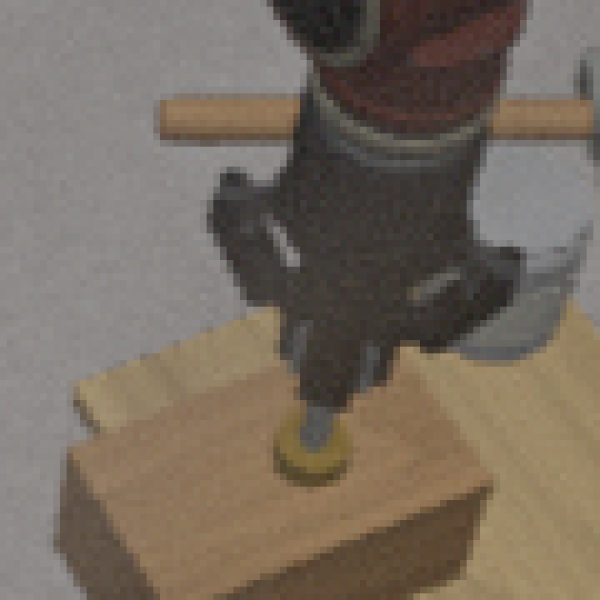

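The collar sits on the timber at crop (312,460), and a firm stop came at the expected depth. I relax the pressure, then let go.

{"fn": "arm_command", "kwargs": {
  "plan": [
    [[0.03,0,-0.15,0,0,0],[0.05,0,-0.3,0,0,0],[0.05,0,-0.3,0,0,0]]
  ]
}}

```text
t: 18.68
tool_pos: [0.5518, 0.2411, 0.3451]
tool_rot: [0.891, 3.01, 0.001]
contact_force: [-2.4, -1.1, 5.5]
opening: 0.0231
grip_force: 61.2
```

{"fn": "arm_command", "kwargs": {
  "plan": [
    [[0,0,0,0,0,0],[0,0,0,0,0,0],[0,0,0,0,0,0],[0,0,0,0,0,0],[0,0,0,0,0,0],[0,0,0,0,0,0],[0,0,0,0,0,0]]
  ],
  "gripper": -1,
  "force": 20
}}

```text
t: 19.27
tool_pos: [0.5517, 0.2412, 0.3446]
tool_rot: [0.892, 3.011, 0.001]
contact_force: [0.2, -0.2, 0.1]
opening: 0.0855
grip_force: 0.0
```

{"fn": "arm_command", "kwargs": {
  "plan": [
    [[0,0,-1,0,0,0],[0,0,-2.5,0,0,0],[0,0,-4.5,0,0,0],[0,0,-7,0,0,0],[0,0,-10,0,0,0],[0,0,-13,0,0,0],[8,-8,-13,0,0,0],[8,-10,-13,0,0,0],[8,-16,-13,0,0,0],[8,-16,-13,0,0,0],[8,-16,-13,0,0,0],[8,-16,-13,0,0,0]]
  ]
}}

```text
t: 20.27
tool_pos: [0.3951, 0.1491, 0.476]
tool_rot: [0.894, 3.008, 0.002]
contact_force: [0.2, 0.4, -0.6]
opening: 0.0853
grip_force: 0.0
```

```bash
python3 - <<'E'
from h import *
o=get_obs();print(o['t'],o['tool_pos'],o['contact_force'])
im,d=snap('scene','s7');it,dt=snap('top','t10')
w=cloud('scene',d);g=im.max(2)
m=(w[...,2]>.108)&(abs(w[...,0]-.552)<.05)&(abs(w[...,1]-.241)<.05);p=w[m];print('rod top z',np.nanpercentile(p[:,2],[90,99]).round(4))
for a,b in((.106,.122),(.125,.155),(.165,.2),(.205,.23)):
    q=p[(p[:,2]>a)&(p[:,2]<b)];print(a,len(q),q.mean(0).round(4) if len(q) else '')
w=cloud('top',dt);m=(w[...,2]>.195)&(w[...,2]<.24)&(abs(w[...,0]-.552)<.05)&(abs(w[...,1]-.241)<.05);print(m.sum(),w[m].mean(0))
a=cv2.resize(im[100:260,270:450],(450,400),interpolation=3);b=cv2.resize(it,None,fx=.62,fy=.62);b=cv2.copyMakeBorder(b,0,400-b.shape[0],0,0,0)
cv2.imwrite('pics/c7.png',np.hstack([a,b]))
E
```

```text
20.2667 [0.39510457 0.14914928 0.4759862 ] [ 0.2055156   0.43626271 -0.60705269]
rod top z [0.2181 0.2218]
0.106 96 [0.558  0.2359 0.1151]
0.125 24 [0.5577 0.2375 0.1381]
0.165 65 [0.5623 0.2341 0.1824]
0.205 79 [0.5561 0.2377 0.2162]
79 [0.55022964 0.23919124 0.21659951]
```

View pics/c7.png

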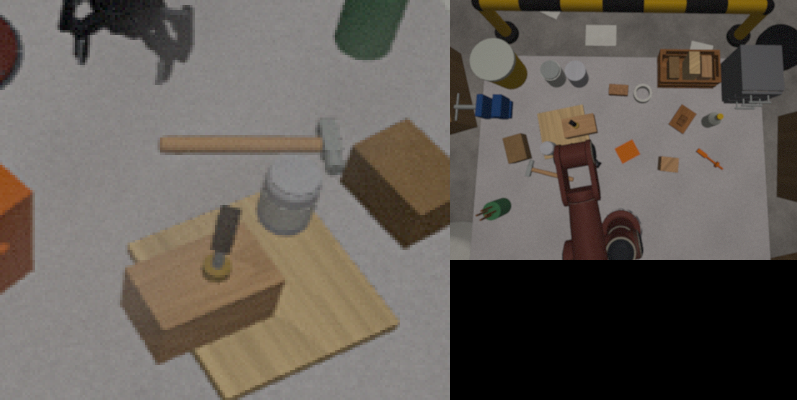

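The rod stands upright in the bore at crop (217,265), with the collar on the timber. The grip top measures about 0.217–0.219 m against 0.219 expected when bottomed. The bystanders are where they were, so I hand the job in.

```bash
python3 -c "
from station import *
print(finish_job())"
```

```text
the job is handed in; nothing more can be done
None
```

The job is handed in at about 20 s of the 72 s allowed: the block lies square on the board with its bore up, and the rod stands bottomed in the bore with its collar on the timber, nothing else visibly moved.

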